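# Close a loaded dish slide, hold its leg on the length mark and pinch the cam lever shut

## Task

A dish is loaded in the measuring slide: first shut the blue lid over it. Then slide the sprung leg out until its white index tab lines up with the red length mark and, holding it there without letting it slip, pinch the orange cam lever fully in towards the black thumb post. Finish while still holding: lever and post pinched between the fingers, leg on the mark; leave the red mark and the other things on the bench where they are.

Things in the scene. Friction and masses are not known exactly. Their poses are not given: they have to be found in the camera images.
- slide_bed: Measuring slide fixed to the bench: aluminium bed 110 (x) x 320 (y) x 10 mm with a rail along its y axis. Origin: centre of its underside, on the bench. Its x axis points roughly away from the robot, y to the left along the travel, z up. On it runs the grey leg (plate 92 x 165 mm, top face 26 mm above the bench), which carries head and compartment.
- leg (a joint): Travel of the leg along the bed's +y, m, 0 (home, where it starts) to 0.090. A spring draws it home with 1.5 N at 0 rising to 4.2 N at 0.090; it returns if let go, even with the lever closed. The leg is on the mark when this equals length_mark.
- length_mark (a joint): Place of the red length mark (14 mm wide, up to 27 mm above the bench) along the front (-x) edge of the bed, m; same zero as leg. Set differently each time, 0.040 to 0.080; it is stiff (25 N) and must stay as set.
- leg_index (a point): End of the white index tab, 3 mm wide, on the front (-x) edge of the leg's plate; at leg 0 it lies at (-0.054, -0.050, 0.024) in the bed's frame. Axes as the bed's.
- mark_tip (a point): Tip of the red length mark; the white tab must come to its place along the bed's y. Axes as the bed's.
- head_center (a point): Centre of the grip head on the leg; at leg 0 at (0, -0.095, 0.050) in the bed's frame, axes as the bed's. Outer faces of post and lever: x = +20 and -20 mm from here closed (40 mm apart), +20 and -32 mm open. Fingers centred here and closing along x shut the lever. Keep fingertips 29 mm or more above the bench, over the leg's plate.
- thumb_post: Black post fixed on the leg, far (+x) side of the head, 44 mm wide (y), top 66 mm above the bench. From its outer face (20 mm from head_center) two 5 mm wings stand out 24 mm to +x; the pocket between, 34 mm wide, centred on head_center in y, takes a finger, which can push the leg along by a wing. Origin: under head_center, 26 mm above the bench; axes as the bed's.
- cam_lever: Orange cam lever: upright pad 8 x 32 x 36 mm at the near (-x) side of the head, from 30 to 66 mm above the bench, sliding towards the post. Origin: on its mid plane, 26 mm above the bench, axes as the bed's: 28 mm before head_center (bed's -x) when open, as it starts, 16 mm before it when fully closed. Stays where it is left; needs about 8 N to move.
- lid (a joint): Angle of the blue lid, rad: 0 shut, grows as its near edge rises, to 1.6. It starts open at 1.15 to 1.5 and stays at any angle by hinge friction (0.05 N m), so it must be pushed right down.
- lid_hinge (a point): Middle of the lid's hinge line, along the bed's y on the far (+x) rim of the white dish compartment (84 x 80 mm, rim 52 mm above the bench); at leg 0 at (0.042, -0.005, 0.052) in the bed's frame, axes as the bed's. Shut, the lid (84 x 80 x 4 mm) reaches from here to -x with a lip to 89 mm, top 56 mm above the bench. The space behind the hinge is free.
- lid_edge (a point): Middle of the lid's free edge, on its outer face, 84 mm from the hinge.
- petri_dish: Covered clear dish, 63 mm across, 16 mm high, lying loose in the compartment. Origin: centre of its underside.
- beaker: Bystander: clear beaker, 72 mm across, 97 mm high, at the back. Origin: centre of its underside.
- jar: Bystander: sample jar with a green lid, 65 mm across, 85 mm high, at the back right. Origin: centre of its underside.
- weight: Bystander: steel calibration weight, 38 mm across, 66 mm high, at the left. Origin: centre of its underside.
- timer: Bystander: white timer with three buttons, 66 x 66 x 19 mm, at the front right. Origin: centre of its underside.
Things that resemble listed ones, but are neither listed nor needed, are in the scene too. What is shaped like the petri_dish but green, turquoise or yellow is not meant.

How it is judged:
By the outcome, as a careful person would: the job done as asked, in the order asked, and still so for the second after the job is handed in, while the arm keeps its last pose, push and grip.
It also fails if it takes over 45 s, if anything falls off the work surface, if the arm or the gripper's body presses on something with over 40 N, if the wrist force passes 120 N, or if a joint passes its speed limit or range.

## Robot

A 6-joint arm with a two-finger parallel gripper is mounted at the origin on a cart in front of the work surface, level with it; the furniture and walls round the work are solid. World frame = base frame: x ahead of the robot, y to its left, z up, the work surface at z = 0. Lengths are in m, angles in rad, forces in N, time in s.
With the tool pointing down it reaches from about 0.225 to 0.875 m from the base axis. Payload 3.4 kg.
Tool frame: the origin (TCP) lies on the centre line of the jaws, within the pads' length; the fingertips stand 17 mm ahead of it and the grasp point (between the pads) lies 2 mm behind it; z points along the fingers, y is the line along which they close (so a half turn about z gives the same grasp; the last joint's range is limited). The gripper opens to 85 mm and grips with 20 to 120 N. Pads are 22 mm wide; open, the fingers measure 114 mm over their backs; the gripper's body (76 mm by 85 mm) begins 54 mm behind the grasp point. The pads swing forward as they close: fully open they stand 13 mm farther back than shut.
Start: joints at [-1.401, 0.276, 1.505, -0, 1.361, -0.121], TCP at [0.165, -0.551, 0.248] pointing down, gripper open.
Joint ranges: [-2.89, 2.89], [-0.75, 2.08], [0.22, 2.7], [-1.18, 4.32], [0.11, 2.71], [-2.7, 2.7]. Speed limits (rad/s): [2.57, 2.57, 3.14, 3.14, 3.14, 3.14].

## Interface

Orientations are given as a unit quaternion [w, x, y, z].
In Python, from rig import manip gives the robot as it stands.
- The arm moves only by the tool move_arm, never from a script. Its argument "steps" is one flat list of numbers, 7 for each row, row after row: the turn, a rotation vector about the world's x, y, z normalised to -1 to 1, where 1 is 360 degrees, then the shift along the world's x, y, z normalised to -1 to 1, where 1 is 1 m, then the opening, from -1 (shut) to 1 (fully open). A call has exactly 10 rows; each row is the pose to reach, as a shift and turn from the pose commanded when the call began, turning the shorter way round; what a row does not reach only later rows make up. A row lasts 1/10 s, in which the tool goes at most 50 mm and 8.59 degrees, less where a joint would pass 70% of its speed; a pose out of reach is approached as far as the arm can. A call with a number of a shift or a turn outside -1 to 1 is refused whole. A call with a gripper value outside its range is refused whole. The fingers move at their own pace and stop on an object; "squeeze" is the grip in N (left out, the last holds). Time passes only in rows, so rows that repeat a pose let the fingers close, or fill a call up. It gives the time, the measured TCP pose, the force, the opening and the grip force at its end, in the units of the state.
- manip.get_state(): the state, without advancing time (a new reading comes with each control period).
- manip.get_image(name): name is "side" or "top" or "wrist"; returns a dict with "pixels" (420x560x3 uint8, blue, green, red), "fx", "fy", "cx", "cy" (pixels), "R" (3x3) and "t" (3): a world point X has camera coordinates R X + t. Camera axes: x right, y down, z forward; pixel columns grow to the right and rows downward; lengths in m; the calibration is good to about 2 mm. A picture is of the moment at which its call begins. There is no depth.
- manip.sign_off(): hands the job in; it is judged then, once.
The state is a dict: "clock": time; "qpos": joint angles; "qd": joint speeds; "effort": joint torques, N m; "position": TCP position; "ee_rot": TCP orientation; "contact_force": force on the tool from outside, world axes, zero at the start; "moment": the same for the moment, N m; "width": finger opening in m; "gripper_force": force on a finger pad.
Only numpy, scipy, OpenCV 4.12 (cv2) and the standard library are available. Lean on these libraries where they do the work, as an engineer would, in place of code of your own. Each camera call takes 0.05 s, during which the arm holds its last target. There are 200 camera calls.

## Working session

There is one attempt and no reset: what is moved stays moved. The work goes in short steps, Python scripts to look and compute and a tool call to move; the robot and the scene stay as the last step left them, time stands still between calls to the robot, and variables do not carry over. Pictures are saved under pics/ and viewed, at most 10 in all, crops included, and the job is handed in when it is done.

Besides the shell and the picture viewer there is one more tool, called by a JSON object that holds its "name" and its "arguments", one argument or row to a line. move_arm: Moves the arm, as the interface text tells. Scaled input: -1 to 1 covers 1 m each way for a shift and 360 degrees each way for a turn. Its arguments: {"type":"object","properties":{"steps":{"type":"array"},"squeeze":{"type":"number"}},"required":["steps"]}

```bash
mkdir -p pics; cat > h.py <<'E'
from rig import manip
import numpy as np, cv2, pickle
def snap(n,f):
    im=manip.get_image(n); im['pixels']=np.array(im['pixels'],dtype=np.uint8); cv2.imwrite('pics/'+f+'.png',im['pixels']); pickle.dump(im,open(f+'.pkl','wb')); return im
def ray(im,u,v,z):
    R=np.array(im['R']);t=np.array(im['t']);c=-R.T@t
    d=R.T@np.array([(u-im['cx'])/im['fx'],(v-im['cy'])/im['fy'],1]); return c+d*(z-c[2])/d[2]
def proj(im,X):
    p=np.array(im['R'])@np.array(X)+np.array(im['t']); return np.array([im['fx']*p[0]/p[2]+im['cx'],im['fy']*p[1]/p[2]+im['cy']])
E
python3 - <<'E'
from h import *
a=snap('top','top1');b=snap('side','side1')
cv2.imwrite('pics/both.png',np.hstack([cv2.resize(a['pixels'],(400,300)),cv2.resize(b['pixels'],(400,300))]))
for i in(a,b): print(-np.array(i['R']).T@np.array(i['t']),i['fx'],np.round(i['R'],2).tolist())
print(manip.get_state())
E
```

```text
[0.37369888 0.10019944 1.27598495] 502.70379800445585 [[0.02, -1.0, 0.01], [-0.98, -0.03, -0.18], [0.18, -0.0, -0.98]]
[ 0.44192216 -0.94584776  0.70728979] 451.82983584613675 [[0.99, -0.16, -0.02], [-0.1, -0.51, -0.86], [0.13, 0.85, -0.52]]
{'clock': 0.1, 'qpos': array([-1.40101155e+00,  2.76526176e-01,  1.50596550e+00,  1.15654071e-05,
        1.36070825e+00, -1.21002727e-01]), 'qd': array([-0.00146   ,  0.00014201, -0.00181397, -0.00074845,  0.00113865,
       -0.00090958]), 'effort': array([ 1.81663629e-03, -4.17699265e+01, -2.46404153e+01, -2.34778527e-04,
        5.73734025e-03,  5.85907941e-06]), 'position': array([ 0.16478113, -0.55043917,  0.24754572]), 'ee_rot': array([-8.03534795e-04,  9.89448790e-01,  1.44880796e-01, -1.39466585e-05]), 'contact_force': array([ 0.0161386 ,  0.14363809, -0.4968922 ]), 'moment': array([-0.0534479 , -0.01826044,  0.01299153]), 'gripper_force': 0.0, 'width': 0.08516092666654797}
```

View pics/top1.png

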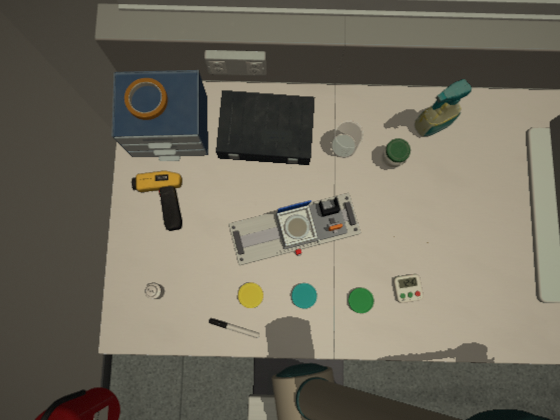

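View pics/side1.png

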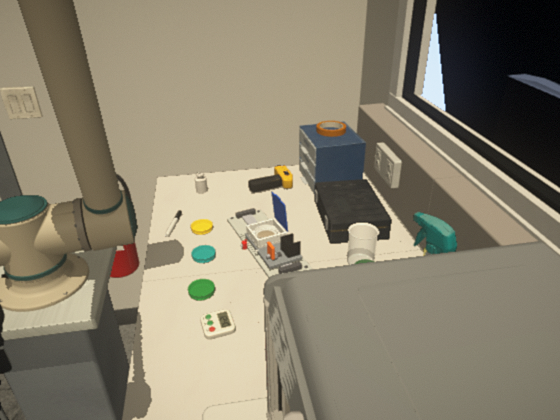

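The top view shows the bed with corners near (229,234), (349,194), (360,226) and (240,263). The head is at about (330,215), the red mark at (298,252), and the lid is standing open at (294,207). I'll enlarge this area.

```bash
python3 - <<'E'
from h import *
a=pickle.load(open('top1.pkl','rb'))['pixels'];b=pickle.load(open('side1.pkl','rb'))['pixels']
A=cv2.resize(a[185:270,222:367],None,fx=5.5,fy=5.5,interpolation=cv2.INTER_CUBIC)
cv2.imwrite('pics/c1.png',A)
E
```

```text
(no output)
```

View pics/c1.png

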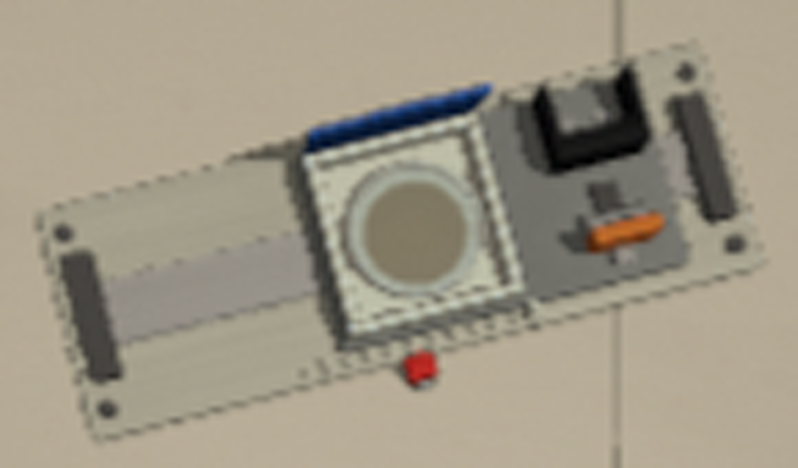

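The crop shows the bed corners at (38,212), (97,440), (765,262) and (698,42). The compartment rim is at (303,155), (480,118), (525,300) and (343,338). The red mark is at (420,366), the lever top at (627,230) and the lid edge runs (308,150)–(490,90).

```bash
cat >> h.py <<'E'
def bedfit(im):
    f=lambda u,v,z: ray(im,222+u/5.5-.4,185+v/5.5-.4,z)
    C=[f(38,212,.01),f(97,440,.01),f(765,262,.01),f(698,42,.01)]
    return f,C
E
python3 - <<'E'
from h import *
im=pickle.load(open('top1.pkl','rb'));f,C=bedfit(im)
lf,ln,rn,rf=C
print(np.round(C,4).tolist(),np.linalg.norm(lf-rf),np.linalg.norm(lf-ln),np.linalg.norm(rf-rn),np.linalg.norm(ln-rn))
o=sum(C)/4; y=(lf+ln-rn-rf);x=(lf+rf-ln-rn)
ay=np.arctan2(-y[0],y[1]);ax=np.arctan2(x[1],x[0]);print(o,ay,ax)
th=ay; B=np.array([[np.cos(th),-np.sin(th)],[np.sin(th),np.cos(th)]])
for n,(u,v,z) in dict(r1=(303,155,.052),r2=(480,118,.052),r3=(525,300,.052),r4=(343,338,.052),mark=(420,362,.027),lever=(627,230,.066),postL=(555,170,.066),postR=(648,148,.066)).items():
    w=f(u,v,z);print(n,np.round(w,4),np.round(B.T@(w[:2]-o[:2]),4))
# lid edge
h=np.r_[o[:2]+B@[.042,-.005],.052]
for a in np.arange(1.0,1.61,.1):
    e=np.r_[o[:2]+B@[.042-.084*np.cos(a)+0.004*np.sin(a),-.005],.052+.084*np.sin(a)]
    p=proj(im,e);print(round(a,2),(p-[222,185])*5.5)
for b in [(0,-.095),(.042,-.005)]: print(b,o[:2]+B@np.array(b))
E
```

```text
[[0.5698, 0.2211, 0.01], [0.4653, 0.1898, 0.01], [0.555, -0.1156, 0.01], [0.6583, -0.0848, 0.01]] 0.3184899512013024 0.10905159401975206 0.10786219596355216 0.3183343409767387
[0.56209615 0.05262661 0.01      ] 0.28351453034076335 0.2906759380968583
r1 [0.5922 0.0992 0.052 ] [0.042  0.0363]
r2 [0.6112 0.0198 0.052 ] [ 0.038  -0.0453]
r3 [ 0.5291 -0.0013  0.052 ] [-0.0467 -0.0426]
r4 [0.5101 0.0794 0.052 ] [-0.0424  0.0402]
mark [0.5029 0.0439 0.027 ] [-0.0593  0.0082]
lever [ 0.5597 -0.045   0.066 ] [-0.0296 -0.0931]
postL [ 0.5858 -0.0129  0.066 ] [ 0.0044 -0.0696]
postR [ 0.5968 -0.0543  0.066 ] [ 0.0034 -0.1123]
1.0 [421.47857292 193.4232038 ]
1.1 [417.27812835 174.88952833]
1.2 [412.76163651 155.79627982]
1.3 [407.98207509 136.37140928]
1.4 [402.99657438 116.84934647]
1.5 [397.86541412  97.46678024]
1.6 [392.65093186  78.45834252]
(0, -0.095) [ 0.58867066 -0.03858082]
(0.042, -0.005) [0.6038181  0.05957495]
```

The given sizes check out: bed yaw is about 0.285, its origin is (0.562, 0.053), the mark is near leg 0.058 and the lid near 1.4 rad. Next I move behind the lid with the fingers shut.

{"name": "move_arm", "arguments": {
  "steps": [0,0,0.249,0.495,0.626,0,-1,0,0,0.249,0.495,0.626,0,-1,0,0,0.249,0.495,0.626,0,-1,0,0,0.249,0.495,0.626,0,-1,0,0,0.249,0.495,0.626,0,-1,0,0,0.249,0.495,0.626,0,-1,0,0,0.249,0.495,0.626,0,-1,0,0,0.249,0.495,0.626,0,-1,0,0,0.249,0.495,0.626,0,-1,0,0,0.249,0.495,0.626,0,-1],
  "squeeze": 30
}}

```text
clock: 1.1
position: [0.4757, -0.1568, 0.2482]
ee_rot: [-0.0, 0.623, 0.782, -0.0]
contact_force: [1.2, -0.9, 0.2]
width: -0.0001
gripper_force: 0.0
```

{"name": "move_arm", "arguments": {
  "steps": [0,0,0.0104,0.184,0.233,0,-1,0,0,0.0104,0.184,0.233,0,-1,0,0,0.0104,0.184,0.233,0,-1,0,0,0.0104,0.184,0.233,0,-1,0,0,0.0104,0.184,0.233,0,-1,0,0,0.0104,0.184,0.233,0,-1,0,0,0.0104,0.184,0.233,0,-1,0,0,0.0104,0.184,0.233,0,-1,0,0,0.0104,0.184,0.233,0,-1,0,0,0.0104,0.184,0.233,0,-1]
}}

```text
clock: 2.1
position: [0.6582, 0.073, 0.2485]
ee_rot: [-0.0, 0.6, 0.8, -0.0]
contact_force: [-0.0, 0.2, 0.2]
width: -0.0001
gripper_force: 0.0
```

```bash
python3 - <<'E'
from h import *
a=snap('wrist','w1');s=manip.get_state();print(s['position'],s['ee_rot'],s['qpos'])
E
```

```text
[0.65827281 0.07295521 0.24869222] [ 9.85223875e-05  6.00062757e-01  7.99952914e-01 -1.15709359e-04] [ 5.55932813e-03  4.08424562e-01  1.30223190e+00 -3.06456041e-04
  1.43091913e+00 -2.78035144e-01]
```

View pics/w1.png

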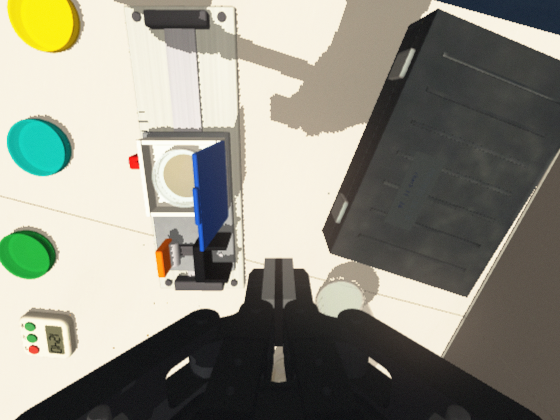

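The wrist view shows the red mark at (133,161), the open lid at (210,195) and the fingers free of the case and beaker. Now I descend behind the lid and close in.

{"name": "move_arm", "arguments": {
  "steps": [0,0,0,0,0,-0.04,-1,0,0,0,0,0,-0.08,-1,0,0,0,0,0,-0.117,-1,0,0,0,0,0,-0.117,-1,0,0,0,0,0,-0.117,-1,0,0,0,-0.01,-0.003,-0.117,-1,0,0,0,-0.02,-0.006,-0.117,-1,0,0,0,-0.03,-0.009,-0.117,-1,0,0,0,-0.0365,-0.0107,-0.117,-1,0,0,0,-0.0365,-0.0107,-0.117,-1]
}}

```text
clock: 3.15
position: [0.6213, 0.0634, 0.1321]
ee_rot: [0.0, 0.599, 0.8, 0.0]
contact_force: [0.2, 0.2, -1.2]
width: -0.0001
gripper_force: 0.0
```

{"name": "move_arm", "arguments": {
  "steps": [0,0,0,-0.0096,-0.0028,0,-1,0,0,0,-0.0214,-0.0063,-0.0028,-1,0,0,0,-0.0325,-0.0095,-0.0078,-1,0,0,0,-0.0424,-0.0124,-0.015,-1,0,0,0,-0.0508,-0.0149,-0.0241,-1,0,0,0,-0.0572,-0.0168,-0.0348,-1,0,0,0,-0.0615,-0.018,-0.0466,-1,0,0,0,-0.0633,-0.0186,-0.052,-1,0,0,0,-0.0638,-0.0187,-0.055,-1,0,0,0,-0.0638,-0.0187,-0.057,-1]
}}

```text
clock: 4.15
position: [0.5587, 0.0449, 0.0743]
ee_rot: [-0.0, 0.599, 0.8, -0.0]
contact_force: [0.9, -0.4, 0.9]
width: -0.0
gripper_force: 0.3
```

{"name": "move_arm", "arguments": {
  "steps": [0,0,0,0,0,-0.001,-1,0,0,0,0,0,-0.001,-1,0,0,0,0,0,-0.002,-1,0,0,0,0,0,-0.002,-1,0,0,0,0,0,-0.003,-1,0,0,0,0,0,-0.003,-1,0,0,0,0,0,-0.004,-1,0,0,0,0,0,-0.004,-1,0,0,0,0,0,-0.004,-1,0,0,0,0,0,-0.004,-1]
}}

```text
clock: 5.15
position: [0.5593, 0.0449, 0.0728]
ee_rot: [0.001, 0.599, 0.801, 0.001]
contact_force: [-3.5, 0.2, 15.8]
width: 0.0
gripper_force: 7.6
```

Contact at 16 N with the tips at 56 mm means the lid is down. I'll rise, move over the head and look again.

{"name": "move_arm", "arguments": {
  "steps": [0,0,0,0,0,0.03,-1,0,0,0,0,0,0.07,-1,0,0,0,0,0,0.12,-1,0,0,0,0.01,-0.03,0.15,-1,0,0,0,0.02,-0.06,0.17,1,0,0,0,0.0295,-0.0835,0.18,1,0,0,0,0.0295,-0.0835,0.18,1,0,0,0,0.0295,-0.0835,0.18,1,0,0,0,0.0295,-0.0835,0.18,1,0,0,0,0.0295,-0.0835,0.18,1]
}}

```text
clock: 6.15
position: [0.5874, -0.0375, 0.2494]
ee_rot: [-0.001, 0.599, 0.801, -0.0]
contact_force: [-0.0, 0.7, 0.7]
width: 0.0846
gripper_force: 0.0
```

```bash
python3 - <<'E'
from h import *
a=snap('wrist','w2');s=manip.get_state();print(s['position'],s['ee_rot'],s['width'])
E
```

```text
[ 0.58755098 -0.03755805  0.24965111] [-7.23051952e-04  5.98899069e-01  8.00824164e-01 -2.03234543e-04] 0.08551381037119422
```

View pics/w2.png

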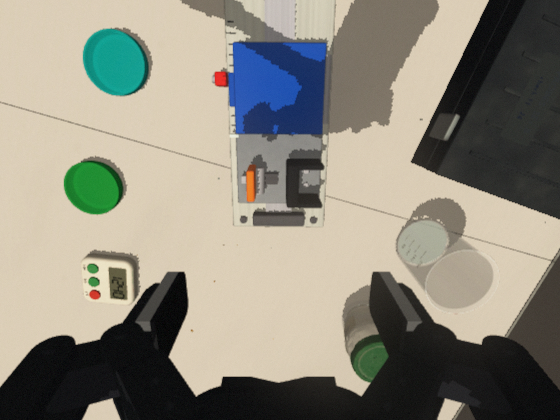

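The lid is shut (blue square at (280,88)). The lever is at (251,184), the post at (304,183) and the mark at (221,79). I'll enlarge to read the tab.

```bash
python3 - <<'E'
from h import *
a=pickle.load(open('w2.pkl','rb'))['pixels']
cv2.imwrite('pics/c2.png',cv2.resize(a[65:165,205:335],None,fx=6,fy=6,interpolation=cv2.INTER_CUBIC))
E
```

```text
(no output)
```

View pics/c2.png

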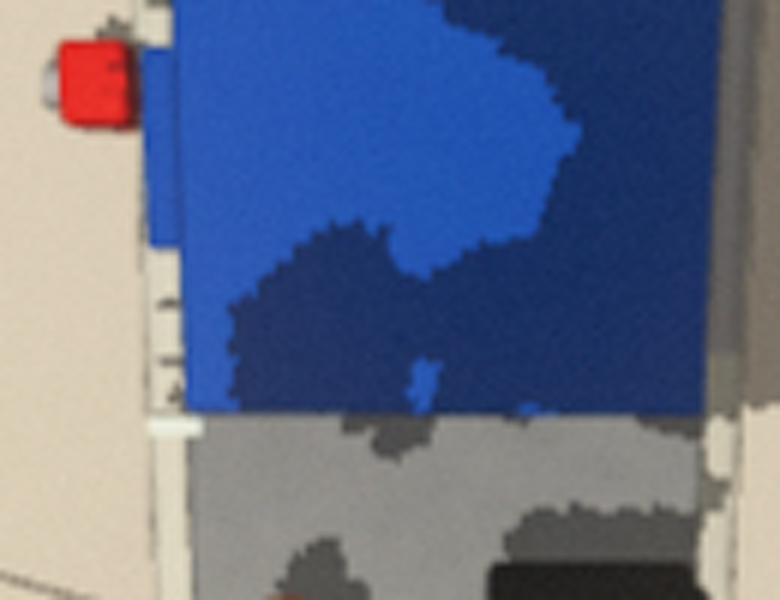

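The tab end is at crop (152,427). The red mark's tip edge is at (134,84), spanning rows 41–127.

```bash
python3 - <<'E'
from h import *
im=pickle.load(open('w2.pkl','rb'));th=.285;B=np.array([[np.cos(th),-np.sin(th)],[np.sin(th),np.cos(th)]]);o=np.array([.5621,.0526])
g=lambda u,v,z:print(np.round(ray(im,u,v,z),4),np.round(B.T@(ray(im,u,v,z)[:2]-o),4))
c=lambda u,v,z:g(205+u/6-.42,65+v/6-.42,z)
c(152,427,.024);c(134,84,.027);c(134,41,.027);c(134,127,.027)
g(251,184,.066);g(304.5,183,.066)
g(287,159,.066);g(287,207,.066)
c(181,412,.056);c(706,414,.056)
E
```

```text
[ 0.5233 -0.0064  0.024 ] [-0.0538 -0.0457]
[0.5075 0.0477 0.027 ] [-0.0537  0.0107]
[0.506  0.0542 0.027 ] [-0.0534  0.0173]
[0.5091 0.0412 0.027 ] [-0.0541  0.004 ]
[ 0.559 -0.04   0.066] [-0.029 -0.088]
[ 0.6092 -0.0242  0.066 ] [ 0.0236 -0.0869]
[ 0.5858 -0.0064  0.066 ] [ 0.0062 -0.0633]
[ 0.5999 -0.0527  0.066 ] [ 0.0067 -0.1117]
[0.5309 0.0016 0.056 ] [-0.0443 -0.0401]
[0.6121 0.0252 0.056 ] [ 0.0402 -0.0404]
```

Tab to mark is 0.0564 here and 0.058 from the top view, so the slide is about 57 mm. The head is near (0.588, −0.036). Now I descend with the fingers at about 70 mm.

{"name": "move_arm", "arguments": {
  "steps": [0,0,0,-0.0033,0.0005,-0.04,0.65,0,0,0,-0.0033,0.0005,-0.08,0.65,0,0,0,-0.0033,0.0005,-0.12,0.65,0,0,0,-0.0033,0.0005,-0.14,0.65,0,0,0,-0.0033,0.0005,-0.155,0.65,0,0,0,-0.0033,0.0005,-0.17,0.65,0,0,0,-0.0033,0.0005,-0.18,0.65,0,0,0,-0.0033,0.0005,-0.19,0.65,0,0,0,-0.0033,0.0005,-0.1985,0.65,0,0,0,-0.0033,0.0005,-0.2015,0.65]
}}

```text
clock: 7.2
position: [0.5845, -0.0379, 0.0481]
ee_rot: [-0.0, 0.599, 0.801, -0.0]
contact_force: [0.5, 0.6, -0.4]
width: 0.0703
gripper_force: 0.0
```

```bash
python3 - <<'E'
from h import *
a=snap('wrist','w3');b=snap('side','s3');s=manip.get_state();print(s['position'],s['width'],s['contact_force'])
cv2.imwrite('pics/c3.png',np.hstack([cv2.resize(a['pixels'],(480,360)),cv2.resize(b['pixels'][200:290,215:335-40],(320,360),interpolation=cv2.INTER_CUBIC)]))
E
```

```text
[ 0.58478354 -0.0380456   0.0485703 ] 0.07024909719972021 [-0.1660431   0.23913242  0.67015653]
```

View pics/c3.png

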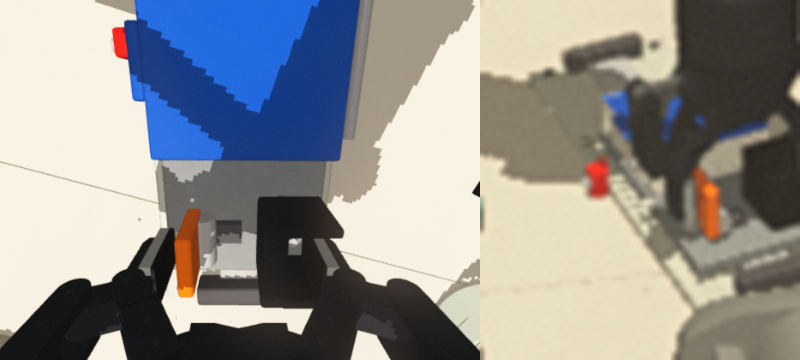

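The far finger is in the pocket and the near finger is in front of the lever, with no contact. Next I push along bed +y, short of the mark.

{"name": "move_arm", "arguments": {
  "steps": [0,0,0,-0.0014,0.0048,0,0.65,0,0,0,-0.0028,0.0096,0,0.65,0,0,0,-0.0042,0.0144,0,0.65,0,0,0,-0.0056,0.0192,0,0.65,0,0,0,-0.0084,0.0288,0,0.65,0,0,0,-0.0112,0.0384,0,0.65,0,0,0,-0.0126,0.0432,0,0.65,0,0,0,-0.014,0.048,0,0.65,0,0,0,-0.014,0.048,0,0.65,0,0,0,-0.014,0.048,0,0.65]
}}

```text
clock: 8.3
position: [0.5709, 0.0102, 0.0488]
ee_rot: [0.0, 0.599, 0.801, 0.0]
contact_force: [1.6, -1.2, 1.6]
width: 0.0707
gripper_force: 1.2
```

```bash
python3 - <<'E'
from h import *
a=snap('wrist','w4');s=manip.get_state();print(s['position'],s['width'],s['contact_force'])
cv2.imwrite('pics/c4.png',cv2.resize(a['pixels'][0:225,100:400],None,fx=2.66,fy=2.66,interpolation=cv2.INTER_CUBIC))
E
```

```text
[0.57094702 0.00996874 0.04880405] 0.07018363568628395 [ 1.29551449 -2.99978796  1.48578824]
```

View pics/c4.png

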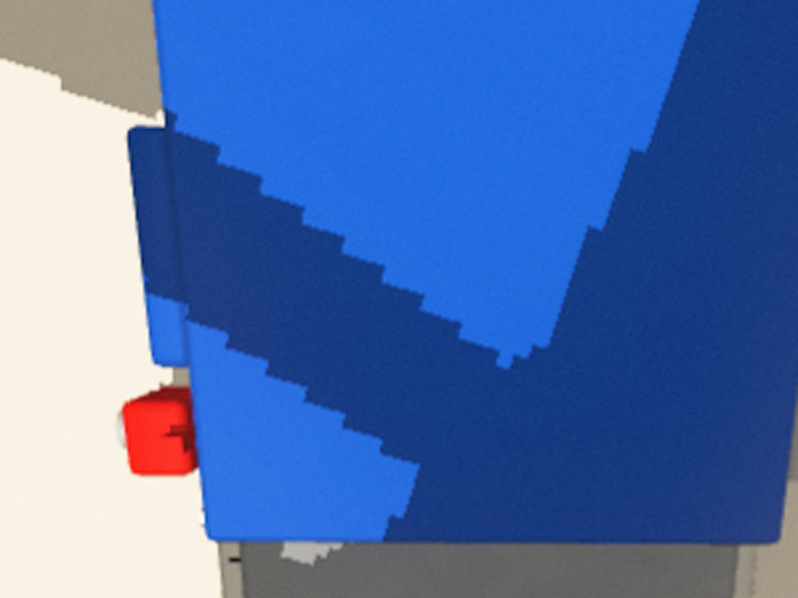

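The mark is at crop (160,432), with its tip edge at (195,432), and the lid's right-hand edge is at row 540. The tab is hidden by the lid, so I'll use the lid edge (5 mm from the tab line) as reference.

```bash
python3 - <<'E'
from h import *
im=pickle.load(open('w4.pkl','rb'));th=.285;B=np.array([[np.cos(th),-np.sin(th)],[np.sin(th),np.cos(th)]]);o=np.array([.5621,.0526])
b=lambda p:np.round(B.T@(p[:2]-o),4)
c=lambda n,u,v,z:print(n,b(ray(im,100+u/2.66-.3,v/2.66-.3,z)))
c('lidL',211,540,.056);c('lidR',778,540,.056);c('lip',156,365,.056);c('lip2',132,128,.056)
c('mk near-tip',190,430,.027);c('mk',195,390,.027);c('mk',197,470,.027);c('mk out',130,472,.027);c('mk out',125,403,.027);c('tick',235,560,.01)
c('plate edge',243,580,.026);c('plateR',735,580,.026)
s=manip.get_state();print(b(s['position']))
print('cam',b(-np.array(im['R']).T@np.array(im['t'])),-np.array(im['R']).T@np.array(im['t']), np.round(im['R'],3))
for P in [(-.054,0),(-.046,0)]:
  for d in (.04,.045,.05):
    w=np.r_[o+B@[P[0],-.05+d],.024];print(P[0],d,(proj(im,w)-[100,0])*2.66)
E
```

```text
lidL [-0.0423  0.0029]
lidR [0.0396 0.0029]
lip [-0.0473  0.0277]
lip2 [-0.0469  0.0566]
mk near-tip [-0.0533  0.0136]
mk [-0.0518  0.0204]
mk [-0.0528  0.0066]
mk out [-0.0646  0.0062]
mk out [-0.0639  0.0182]
tick [-0.0527 -0.0158]
plate edge [-0.0468 -0.0143]
plateR [ 0.0436 -0.0143]
[-0.0035 -0.0434]
cam [-0.0042  0.0401] [0.54681345 0.08992798 0.17444803] [[ 0.96   0.281 -0.   ]
 [ 0.267 -0.91   0.319]
 [ 0.089 -0.306 -0.948]]
-0.054 0.04 [204.1600953  553.64089677]
-0.054 0.045 [201.42544553 527.66008046]
-0.054 0.05 [198.63474264 501.1467258 ]
-0.046 0.04 [247.53032453 553.65061714]
-0.046 0.045 [245.23561331 527.66944632]
-0.046 0.05 [242.89386573 501.15572049]
```

{"name": "move_arm", "arguments": {
  "steps": [0,0,0,-0.0008,0.0029,0,0.65,0,0,0,-0.0017,0.0058,0,0.65,0,0,0,-0.0025,0.0086,0,0.65,0,0,0,-0.0034,0.0115,0,0.65,0,0,0,-0.004,0.0135,0,0.65,0,0,0,-0.0044,0.0149,0,0.65,0,0,0,-0.0044,0.0149,0,0.65,0,0,0,-0.0044,0.0149,0,0.65,0,0,0,-0.0044,0.0149,0,0.65,0,0,0,-0.0044,0.0149,0,0.65]
}}

```text
clock: 9.35
position: [0.5666, 0.0248, 0.0488]
ee_rot: [0.0, 0.599, 0.8, 0.0]
contact_force: [2.5, -2.1, 0.0]
width: 0.0706
gripper_force: 1.4
```

```bash
python3 - <<'E'
from h import *
a=snap('wrist','w5');t=snap('top','t5');s=manip.get_state();print(s['position'],s['width'],s['contact_force'])
w=cv2.resize(a['pixels'][130:230,130:210],None,fx=6,fy=6,interpolation=cv2.INTER_CUBIC)
tt=cv2.resize(t['pixels'][235:265,275:291+24],(400,300),interpolation=cv2.INTER_CUBIC)[:, :300]
tt=cv2.copyMakeBorder(tt,0,300,0,0,cv2.BORDER_CONSTANT)
cv2.imwrite('pics/c5.png',np.hstack([w,tt]))
E
```

```text
[0.56665121 0.02477609 0.04883425] 0.07021753640309256 [ 3.75529513 -2.06553809  0.43762731]
```

View pics/c5.png

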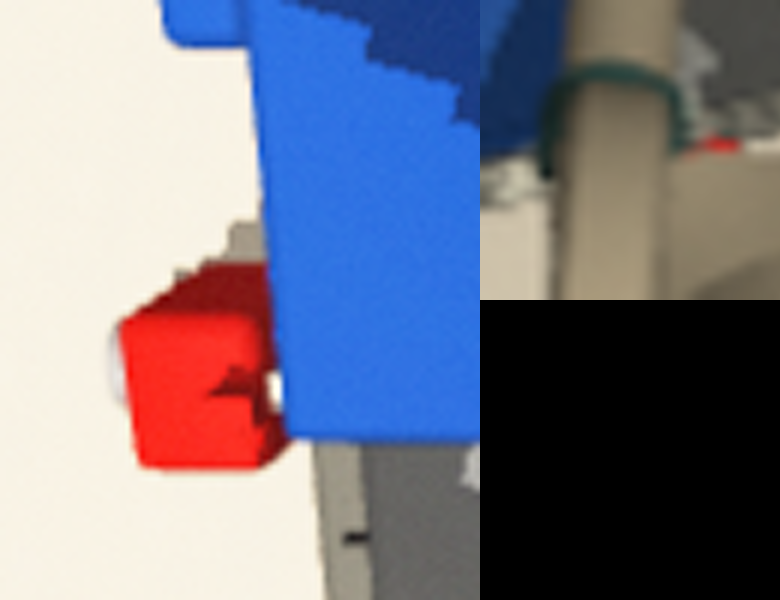

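The white tab end is visible at (275, rows 372–405) beside the red mark, whose top spans rows 318–468. They're almost aligned.

```bash
python3 - <<'E'
from h import *
im=pickle.load(open('w5.pkl','rb'));th=.285;B=np.array([[np.cos(th),-np.sin(th)],[np.sin(th),np.cos(th)]]);o=np.array([.5621,.0526])
b=lambda p:np.round(B.T@(p[:2]-o),4)
c=lambda n,u,v,z:print(n,b(ray(im,130+u/6-.42,130+v/6-.42,z)))
c('mk top',255,318,.027);c('mk bot',263,468,.027);c('mk L top',125,322,.027);c('mk L bot',140,468,.027)
for z in (.024,.0255):
  c('tab a',275,372,z);c('tab b',275,405,z)
c('lid',290,438,.056);c('lidR',478,439,.056)
print(b(manip.get_state()['position']))
E
```

```text
mk top [-0.0539  0.0189]
mk bot [-0.0546  0.0066]
mk L top [-0.0641  0.0186]
mk L bot [-0.0644  0.0066]
tab a [-0.0538  0.0137]
tab b [-0.0541  0.011 ]
tab a [-0.0533  0.0141]
tab b [-0.0536  0.0114]
lid [-0.0427  0.0182]
lidR [-0.0307  0.0182]
[-0.0035 -0.028 ]
```

Mark centre is about 0.0127 and tab about 0.0128, so they're aligned within about 0.5 mm. Now I pinch slowly while centring on the head.

{"name": "move_arm", "arguments": {
  "steps": [0,0,0,0.0012,0.0004,0,0.6,0,0,0,0.0024,0.0007,0,0.5,0,0,0,0.0024,0.0007,0,0.4,0,0,0,0.0024,0.0007,0,0.3,0,0,0,0.0024,0.0007,0,0.2,0,0,0,0.0024,0.0007,0,0.1,0,0,0,0.0024,0.0007,0,0,0,0,0,0.0024,0.0007,0,-0.1,0,0,0,0.0024,0.0007,0,-0.2,0,0,0,0.0024,0.0007,0,-0.3],
  "squeeze": 40
}}

```text
clock: 10.45
position: [0.5688, 0.0254, 0.0499]
ee_rot: [0.0, 0.599, 0.8, 0.0]
contact_force: [-1.5, -3.9, 9.1]
width: 0.0381
gripper_force: 40.0
```

```bash
python3 - <<'E'
from h import *
a=snap('wrist','w6');s=manip.get_state();print(s['position'],s['width'],s['contact_force'],s['gripper_force'])
w=cv2.resize(a['pixels'][130:230,130:210],None,fx=5,fy=5,interpolation=cv2.INTER_CUBIC)
w2=cv2.resize(a['pixels'][200:420,120:440],(320,220)); w2=cv2.copyMakeBorder(w2,0,280,0,0,cv2.BORDER_CONSTANT)
cv2.imwrite('pics/c6.png',np.hstack([w,w2]))
E
```

```text
[0.56882262 0.02535705 0.04985309] 0.03830014001532713 [-0.50411215 -3.10675864  9.4741059 ] 39.95387580245733
```

View pics/c6.png

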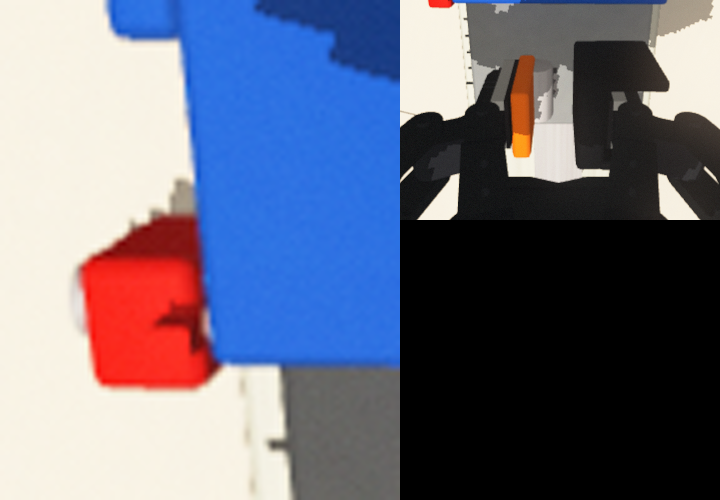

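Width 38.3 mm at 40 N means the lever is fully in. The mark's top spans rows 258–388 at its right edge, the lid edge is at row 364, and the tab sliver is at about (206,322). I'll check the alignment in numbers.

```bash
python3 - <<'E'
from h import *
th=.285;B=np.array([[np.cos(th),-np.sin(th)],[np.sin(th),np.cos(th)]]);o=np.array([.5621,.0526])
for f in('w5','w6'):
  im=pickle.load(open(f+'.pkl','rb'));p=im['pixels'].astype(int)
  b=lambda u,v,z:np.round(B.T@(ray(im,u,v,z)[:2]-o),4)
  red=(p[...,2]>190)&(p[...,1]<90)&(p[...,0]<90); red[:, :130]=0; red[:, 210:]=0
  v,u=np.nonzero(red); 
  for col in (155,160,165):
    r=v[u==col]; print(f,col,r.min(),r.max(),b(col,r.min()-.5,.027),b(col,r.max()+.5,.027))
  blue=(p[...,0]>150)&(p[...,2]<90)
  e=[np.nonzero(blue[:,c])[0].max() for c in(182,190,200)];print('lid',e,b(190,np.median(e)+.5,.056))
  g=p[185:202,168:180].min(axis=2);print(g.tolist())
E
```

```text
w5 155 183 207 [-0.0619  0.019 ] [-0.0634  0.0066]
w5 160 183 207 [-0.0596  0.019 ] [-0.061   0.0066]
w5 165 183 207 [-0.0572  0.019 ] [-0.0586  0.0066]
lid [np.int64(203), np.int64(203), np.int64(203)] [-0.0381  0.0179]
[[33, 36, 34, 28, 22, 26, 22, 56, 40, 41, 48, 48], [38, 39, 30, 22, 25, 23, 22, 54, 48, 43, 46, 49], [42, 37, 33, 28, 24, 24, 19, 45, 51, 45, 47, 49], [41, 40, 31, 30, 26, 23, 21, 39, 58, 41, 48, 49], [40, 41, 35, 31, 29, 22, 20, 30, 62, 41, 44, 47], [33, 34, 29, 28, 26, 22, 22, 30, 59, 40, 46, 49], [24, 20, 24, 30, 24, 22, 19, 55, 80, 36, 43, 47], [22, 20, 22, 23, 21, 21, 82, 168, 158, 39, 44, 45], [21, 20, 19, 23, 21, 20, 105, 213, 231, 39, 43, 48], [18, 13, 19, 14, 23, 17, 81, 205, 243, 40, 43, 47], [19, 18, 18, 21, 21, 19, 76, 204, 244, 39, 39, 47], [28, 28, 26, 27, 19, 20, 63, 165, 222, 51, 41, 46], [36, 36, 37, 34, 20, 21, 42, 108, 160, 61, 39, 46], [38, 38, 40, 31, 19, 19, 33, 75, 116, 59, 44, 44], [39, 38, 37, 37, 18, 20, 18, 21, 28, 59, 41, 44], [36, 40, 36, 35, 22, 18, 19, 16, 26, 59, 39, 44], [36, 38, 31, 35, 25, 23, 20, 20, 21, 54, 37, 41]]
w6 155 182 206
[... 362 characters left out ...]
 22, 40, 56, 39, 43, 44, 45, 46, 47, 47, 46], [23, 23, 33, 59, 41, 44, 44, 45, 45, 47, 46, 45], [23, 21, 27, 59, 39, 44, 47, 48, 46, 48, 52, 44], [17, 17, 45, 86, 37, 40, 44, 46, 45, 49, 48, 45], [20, 20, 73, 125, 39, 42, 43, 49, 47, 47, 45, 45], [15, 18, 78, 147, 37, 44, 44, 45, 47, 42, 48, 46], [20, 16, 80, 146, 36, 40, 46, 43, 48, 46, 47, 46], [20, 20, 81, 156, 63, 40, 47, 47, 49, 46, 48, 47], [15, 18, 64, 139, 84, 41, 45, 46, 47, 47, 46, 46], [20, 20, 31, 91, 94, 41, 44, 47, 48, 48, 45, 47], [14, 20, 17, 50, 83, 42, 44, 46, 46, 47, 46, 46], [24, 16, 20, 32, 59, 35, 46, 47, 48, 45, 46, 44], [22, 19, 22, 27, 60, 39, 42, 44, 44, 47, 43, 47], [28, 23, 26, 21, 43, 47, 36, 42, 41, 40, 44, 38]]
```

```bash
python3 -c "
from rig import manip
print(manip.sign_off())"
```

```text
the job is handed in; nothing more can be done
None
```

The lid is shut, the leg is on the red mark to within about 0.5 mm by the wrist camera, and lever and post are held pinched at 40 N; the job was handed in at about 10.5 s, and the verdict was not shown.

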